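Line up specimen boxes by size beside the ultraviolet lamp

ROBOT

A 6-joint arm with a two-finger parallel gripper is mounted at the origin on the work surface. World frame = base frame: x ahead of the robot, y to its left, z up, the work surface at z = 0. Lengths are in m, angles in rad, forces in N, time in s.
With the tool pointing down it reaches from about 0.35 to 0.85 m from the base axis. Payload 8.1 kg.
Tool frame: the origin (TCP) lies on the mounting face of the last link; the fingertips stand 173 mm ahead of it and the grasp point (between the pads) lies 155 mm ahead of it (r.tip_reach is the distance from the TCP to the fingertips, in m); z points along the fingers, y is the line along which they close (so a half turn about z gives the same grasp; the last joint's range is limited). The gripper opens to 85 mm and grips with 20 to 120 N. Pads are 22 mm wide; open, the fingers measure 114 mm over their backs; the gripper's body (76 mm by 85 mm) begins 54 mm behind the grasp point. The pads swing forward as they close: fully open they stand 13 mm farther back than shut.
Start: joints at [1.061, 0.13, 1.488, -0, 1.523, -0.085], TCP at [0.247, 0.547, 0.405] pointing down, gripper open.
Joint ranges: [-2.96, 2.96], [-0.89, 2.26], [0.02, 2.5], [-1.34, 4.48], [0, 2.73], [-2.66, 2.66]. Speed limits (rad/s): [2.39, 2.39, 2.79, 3.14, 3.14, 3.14].

INTERFACE

Orientations are given as a rotation vector (axis times angle).
In Python, from cell import r gives the robot as it stands.
- The arm moves only by the tool servo_tool, never from a script. Its argument "deltas" is a list of rows, each an object with "travel": the shift along the tool's x, y, z normalised to -1 to 1, where 1 is 0.12 m, a list of three; "turn": the turn, a rotation vector about the tool's x, y, z normalised to -1 to 1, where 1 is 60 degrees, a list of three. A call has 1 to 12 rows; each row is the pose to reach, as a shift and turn from the pose commanded when the call began, along the tool's axes at that moment; what a row does not reach only later rows make up. A row lasts 1/10 s, in which the tool goes at most 50 mm and 8.59 degrees, less where a joint would pass 70% of its speed; a pose out of reach is approached as far as the arm can. A call with a number of a shift or a turn outside -1 to 1 is refused whole. A call with a gripper value outside its range is refused whole. "jaw" is the opening, from 0 (shut) to 1 (fully open), set as the call begins (left out, the last holds). The fingers move at their own pace and stop on an object; "squeeze" is the grip in N (left out, the last holds). Time passes only in rows, so rows that repeat a pose let the fingers close. It gives the time, the measured TCP pose, the force, the opening and the grip force at its end, in the units of the state.
- r.read_state(): the state, without advancing time (a new reading comes with each control period).
- r.read_camera(name): name is "scene" or "top" or "wrist"; returns a dict with "image" (420x560x3 uint8, red, green, blue), "vfov" (degrees; the focal length in pixels is half the picture's height over the tangent of half this angle, whatever the lens; pixels are square), "cx", "cy" (the principal point, pixels), "extrinsics" (4x4, takes a point from world to camera coordinates); the wrist camera has in their place "T_tool_cam" (4x4, takes a point from camera to tool coordinates, whose origin is the TCP and whose axes are the flange's). Camera axes: x right, y down, z forward; pixel columns grow to the right and rows downward; lengths in m; the calibration is good to about 2 mm. A picture is of the moment at which its call begins: read the wrist's pose just before it. There is no depth.
- r.close_job(): hands the job in; it is judged then, once.
The state is a dict: "t": time; "joints": joint angles; "qd": joint speeds; "joint_efforts": joint torques, N m; "position": TCP position; "ee_rot": TCP orientation; "force": force on the tool from outside, world axes, zero at the start; "moment": the same for the moment, N m; "grip_width": finger opening in m; "gripper_force": force on a finger pad.
Only numpy, scipy, OpenCV 4.12 (cv2) and the standard library are available. Lean on these libraries where they do the work, as an engineer would, in place of code of your own. Each camera call takes 0.05 s, during which the arm holds its last target. There are 200 camera calls.

TASK

Get the four specimen boxes ready for inspection: stand one in the middle of each black pad on the board, in order of size, the smallest on the pad nearest the ultraviolet lamp and the largest farthest from it, so that none shades a smaller one. Keep the boxes upright and set them down gently without dropping them, and do not disturb the amber bottle.

Things in the scene. Friction and masses are not known exactly. Their poses are not given: they have to be found in the camera images.
- box_26: specimen box: white square base, dark stone inside, clear lid (closed, one rigid piece); 26 x 26 mm, 22 mm high; origin at the centre of the underside, z up, x and y square to its sides. Stands loose on the black desk sheet at z = 0. All four boxes look alike but for size (26, 34, 42 and 50 mm wide)
- box_34: specimen box: white square base, dark stone inside, clear lid (closed, one rigid piece); 34 x 34 mm, 28 mm high; origin at the centre of the underside, z up, x and y square to its sides. Stands loose on the black desk sheet at z = 0. All four boxes look alike but for size (26, 34, 42 and 50 mm wide)
- box_42: specimen box: white square base, dark stone inside, clear lid (closed, one rigid piece); 42 x 42 mm, 34 mm high; origin at the centre of the underside, z up, x and y square to its sides. Stands loose on the black desk sheet at z = 0. All four boxes look alike but for size (26, 34, 42 and 50 mm wide)
- box_50: specimen box: white square base, dark stone inside, clear lid (closed, one rigid piece); 50 x 50 mm, 40 mm high; origin at the centre of the underside, z up, x and y square to its sides. Stands loose on the black desk sheet at z = 0. All four boxes look alike but for size (26, 34, 42 and 50 mm wide)
- pad_1: square black rubber pad, 60 x 60 x 2 mm, leftmost (largest y) of four alike in a row, 80 mm apart centre to centre, fixed on an aluminium board (85 x 340 mm, 10 mm thick, fixed on the desk); origin at the centre of the pad's underside, so boxes stand 2 mm above it (12 mm above the desk); its y axis runs along the row to the left (+y), its x axis across the row
- pad_2: square black rubber pad, 60 x 60 x 2 mm, second from the left of four alike in a row, 80 mm apart centre to centre, fixed on an aluminium board (85 x 340 mm, 10 mm thick, fixed on the desk); origin at the centre of the pad's underside, so boxes stand 2 mm above it (12 mm above the desk); its y axis runs along the row to the left (+y), its x axis across the row
- pad_3: square black rubber pad, 60 x 60 x 2 mm, third from the left of four alike in a row, 80 mm apart centre to centre, fixed on an aluminium board (85 x 340 mm, 10 mm thick, fixed on the desk); origin at the centre of the pad's underside, so boxes stand 2 mm above it (12 mm above the desk); its y axis runs along the row to the left (+y), its x axis across the row
- pad_4: square black rubber pad, 60 x 60 x 2 mm, rightmost (smallest y) of four alike in a row, 80 mm apart centre to centre, fixed on an aluminium board (85 x 340 mm, 10 mm thick, fixed on the desk); origin at the centre of the pad's underside, so boxes stand 2 mm above it (12 mm above the desk); its y axis runs along the row to the left (+y), its x axis across the row
- lamp: ultraviolet lamp, fixed on the desk beyond one end of the row, left (+y) or right (-y): upright, 110 mm high, black foot (68 mm across) and black cap with a violet tube between; origin at the centre of the underside
- bottle: amber glass bottle with a white cap, 58 mm across and 115 mm high, loose, upright beyond the other end of the row; not part of the work; origin at the centre of the underside
There are look-alikes about, which are no part of the job. What is shaped like the box_26 but green or yellow is not meant. Leave any brown look-alike of the box_34 alone.

How it is judged:
By the outcome, as a careful person would: the job done as asked, in the order asked, and still so for the second after the job is handed in, with the robot touching nothing.
It also fails if it takes over 93 s, if anything falls off the work surface, if the arm or the gripper's body presses on something with over 40 N, if the wrist force passes 120 N, or if a joint passes its speed limit or range.

## Working session

There is one attempt and no reset: what is moved stays moved. The work goes in short steps, Python scripts to look and compute and a tool call to move; the robot and the scene stay as the last step left them, time stands still between calls to the robot, and variables do not carry over. Pictures are saved under pics/ and viewed, at most 14 in all, crops included, and the job is handed in when it is done.

Besides the shell and the picture viewer there is one more tool, called by a JSON object that holds its "name" and its "arguments", one argument or row to a line. servo_tool: Moves the arm, as the interface text tells. Its arguments: {"type":"object","properties":{"deltas":{"type":"array","items":{"type":"object","properties":{"travel":{"type":"array","items":{"type":"number"}},"turn":{"type":"array","items":{"type":"number"}}}}},"jaw":{"type":"number"},"squeeze":{"type":"number"}},"required":["deltas"]}

```bash
ls; mkdir -p pics
python3 - <<'E'
from cell import r
import cv2,pickle
s=r.read_state(); print(s['t'],s['position'],s['ee_rot'],s['grip_width'])
for n in ['scene','top','wrist']:
    c=r.read_camera(n); cv2.imwrite(f'pics/{n}0.png',c['image'][:,:,::-1]); pickle.dump((s,c),open(f'{n}0.pkl','wb'))
    print(n,{k:(v.round(3).tolist() if hasattr(v,'round') and hasattr(v,'tolist') else v) for k,v in c.items() if k!='image'})
E
```

```text
pics
0.0 [0.24713363 0.54648303 0.40363971] [-6.62087176e-01 -3.07046543e+00  2.80785507e-03] 0.08571755534399447
scene {'vfov': 57.490314509534954, 'cx': 282.74976932006854, 'cy': 211.74891253539488, 'extrinsics': [[-0.454, 0.891, 0.004, 0.246], [0.587, 0.302, -0.751, -0.271], [-0.67, -0.339, -0.661, 1.147], [0.0, 0.0, 0.0, 1.0]]}
top {'vfov': 51.118348834630496, 'cx': 278.8231369035909, 'cy': 210.96438389881064, 'extrinsics': [[0.01, -1.0, 0.003, 0.003], [-0.98, -0.011, -0.2, 0.509], [0.2, -0.001, -0.98, 1.074], [0.0, 0.0, 0.0, 1.0]]}
wrist {'vfov': 68.49158197998474, 'cx': 280.5896555156088, 'cy': 211.415557295353, 'T_tool_cam': [[0.0, -0.959, -0.282, 0.073], [1.0, 0.0, -0.0, 0.0], [0.0, -0.282, 0.959, 0.03], [0.0, 0.0, 0.0, 1.0]]}
```

View pics/top0.png

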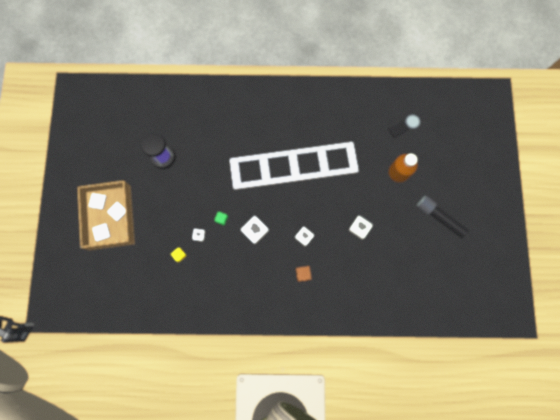

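View pics/scene0.png

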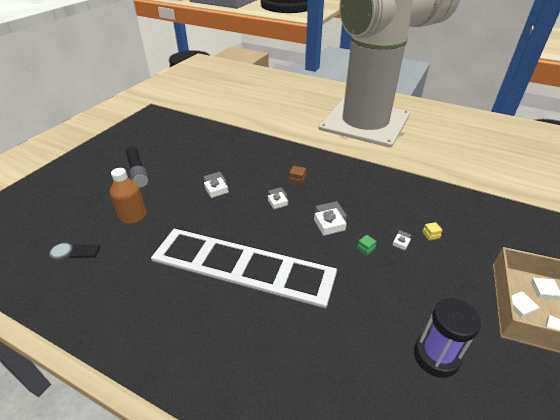

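Top view: the lamp is at (160,152), at the left (+y) end, with the bottle at (403,168) at the other end. The pads run from (250,171) to (338,158).

These could be taken for the boxes:
- **White boxes with a stone:** (198,235), (304,236), (361,227) and (254,230). These are the four wanted, about 26, 34, 42 and 50 mm in that order.
- **Green look-alike:** (221,218).
- **Yellow look-alike:** (178,255).
- **Brown look-alike:** (304,273).
- **White tiles in the tray:** about (105,212). They have no stone, so they are not boxes.

So box_26 goes on pad_1, 34 on pad_2, 42 on pad_3 and 50 on pad_4.

```bash
cat > h.py <<'E'
import numpy as np,cv2,pickle
from scipy.spatial.transform import Rotation as R
def cam(c,s=None):
    if 'extrinsics' in c: T=np.linalg.inv(np.array(c['extrinsics']))
    else:
        W=np.eye(4);W[:3,:3]=R.from_rotvec(s['ee_rot']).as_matrix();W[:3,3]=s['position'];T=W@np.array(c['T_tool_cam'])
    f=c['image'].shape[0]/2/np.tan(np.radians(c['vfov'])/2)
    return T,f
def cast(c,px,z,s=None):
    T,f=cam(c,s);px=np.atleast_2d(px).astype(float)
    d=np.c_[(px[:,0]-c['cx'])/f,(px[:,1]-c['cy'])/f,np.ones(len(px))]@T[:3,:3].T
    o=T[:3,3];k=(z-o[2])/d[:,2]
    return (o+k[:,None]*d)[:,:2]
def proj(c,p,s=None):
    T,f=cam(c,s);q=(np.atleast_2d(p)-T[:3,3])@T[:3,:3]
    return q[:,:2]/q[:,2:]*f+[c['cx'],c['cy']]
def rects(c,mask,z,s=None,lo=60,hi=20000):
    out=[]
    cs,_=cv2.findContours(mask.astype(np.uint8),cv2.RETR_CCOMP,cv2.CHAIN_APPROX_NONE)
    for k in cs:
        if not lo<cv2.contourArea(k)<hi: continue
        w=cast(c,k[:,0],z,s)
        (x,y),(a,b),t=cv2.minAreaRect((w*1000).astype(np.float32))
        out.append((k[:,0].mean(0).round(),np.array([x,y]).round(1),round(a,1),round(b,1),round(t,1)))
    return out
E
python3 - <<'E'
from h import *
s,c=pickle.load(open('top0.pkl','rb')); im=c['image'].astype(int)
m=(im.min(2)>150)&(im.max(2)-im.min(2)<30)
for z in (.01,): 
    for o in rects(c,m,z): 
        if 80<o[0][1]<320:print(o)
c1=cv2.resize(c['image'][195:285,160:390],None,fx=3.4,fy=3.4,interpolation=cv2.INTER_CUBIC)
cv2.imwrite('pics/crop0.png',c1[:,:,::-1])
E
```

```text
(array([198., 234.]), array([452.3, 219.7]), 29.2, 31.5, 0.6)
(array([304., 236.]), array([452. , -59.2]), 38.9, 39.5, 51.6)
(array([101., 232.]), array([456.7, 475.8]), 39.6, 39.8, 19.7)
(array([360., 227.]), array([ 477.6, -208.6]), 47.0, 48.2, 56.0)
(array([254., 229.]), array([468. ,  72.2]), 54.8, 56.2, 46.1)
(array([117., 211.]), array([512.4, 438.2]), 39.9, 38.4, 47.2)
(array([ 97., 201.]), array([540.3, 493.3]), 40.2, 38.6, 81.1)
(array([411., 159.]), array([ 666.4, -349.6]), 28.7, 34.9, 45.0)
(array([293., 165.]), array([646. , -30.3]), 89.5, 343.6, 8.8)
(array([250., 171.]), array([628.9,  88.3]), 61.4, 60.7, 8.9)
(array([279., 166.]), array([641.3,   8.7]), 60.9, 61.1, 8.7)
(array([308., 162.]), array([653.3, -70.3]), 61.3, 61.1, 9.1)
(array([337., 159.]), array([ 665.4, -149.6]), 61.6, 60.9, 8.4)
(array([412., 121.]), array([ 776.8, -360.7]), 30.6, 30.3, 87.3)
```

View pics/crop0.png

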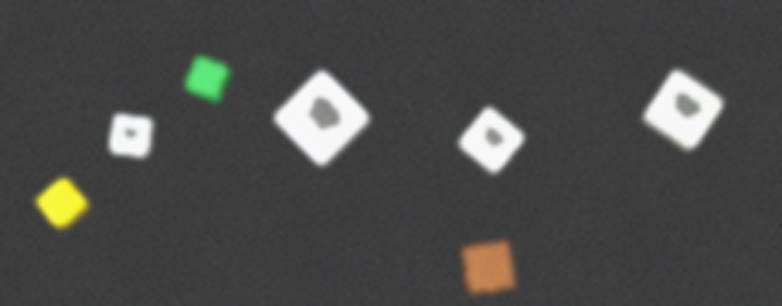

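The crop shows all four wanted boxes as white with a stone: 26 at (130,135), 50 at (321,118), 34 at (491,140) and 42 at (684,110). Green (207,78), yellow (62,203) and brown (489,267) are separate. Measured sizes agree with those given, and the pads measure 61 mm at 80 mm pitch. Next I'll move over the middle for a wrist view.

{"name": "servo_tool", "arguments": {
  "deltas": [
    {"travel":[-0.25,-0.2,0]},
    {"travel":[-0.55,-0.45,0]},
    {"travel":[-0.923,-0.7625,0]},
    {"travel":[-0.923,-0.7625,0]}
  ],
  "jaw": 0.6
}}

```text
invalid input at $.deltas[0]: expected keys travel, turn
```

{"name": "servo_tool", "arguments": {
  "deltas": [
    {"travel":[-0.3,-0.25,0]},
    {"travel":[-0.6,-0.5,0]},
    {"travel":[-0.923,-0.7625,0]}
  ]
}}

```text
invalid input at $.deltas[0]: expected keys travel, turn
```

{"name": "servo_tool", "arguments": {
  "deltas": [
    {"travel":[-0.3,-0.25,0]},
    {"travel":[-0.6,-0.5,0]},
    {"travel":[-0.923,-0.7625,0]}
  ]
}}

```text
invalid input at $.deltas[0]: expected keys travel, turn
```

{"name": "servo_tool", "arguments": {
  "deltas": [
    {"travel":[-0.3,-0.25,0],"turn":[0,0,-0.1]},
    {"travel":[-0.6,-0.5,0],"turn":[0,0,-0.2]},
    {"travel":[-0.85,-0.7,0],"turn":[0,0,-0.3]},
    {"travel":[-0.923,-0.7625,0],"turn":[0,0,-0.405]},
    {"travel":[-0.923,-0.7625,0],"turn":[0,0,-0.405]},
    {"travel":[-0.923,-0.7625,0],"turn":[0,0,-0.405]}
  ]
}}

```text
t: 0.75
position: [0.3104, 0.4179, 0.4047]
ee_rot: [-0.007, -3.141, -0.001]
force: [0.3, 1.0, 0.4]
grip_width: 0.0855
gripper_force: 0.0
```

Run:
```python
from h import *
from cell import r
s=r.read_state();c=r.read_camera('wrist');pickle.dump((s,c),open('w1.pkl','wb'))
print(s['t'],s['position'],R.from_rotvec(s['ee_rot']).as_matrix().round(3),s['grip_width'],r.tip_reach)
im=c['image'].astype(int);cv2.imwrite('pics/w1.png',c['image'][:,:,::-1])
m=(im.min(2)>140)&(im.max(2)-im.min(2)<30)
for o in rects(c,m,.01,s): print(o)
```

```text
0.75 [0.3103784  0.41786686 0.40467726] [[-1.     0.004 -0.   ]
 [ 0.004  1.     0.   ]
 [ 0.     0.    -1.   ]] 0.08549219748959476 0.1734
(array([ 90., 405.]), array([649.1, 133.4]), 33.8, 68.0, 58.3)
(array([334., 345.]), array([541.7, 492.9]), 38.7, 44.2, 81.6)
(array([295., 329.]), array([514.7, 438. ]), 40.1, 41.2, 49.2)
(array([415., 310.]), array([486.8, 602.8]), 18.8, 15.7, 89.7)
(array([146., 310.]), array([485.2, 233.2]), 19.2, 15.7, 89.7)
(array([556., 324.]), array([513.5, 792.6]), 111.6, 20.5, 14.0)
(array([323., 294.]), array([459.9, 475.4]), 37.4, 36.1, 19.4)
(array([131., 289.]), array([452. , 221.8]), 28.8, 32.3, 81.5)
(array([ 22., 301.]), array([468.2,  71. ]), 54.2, 71.1, 45.8)
```

View pics/w1.png

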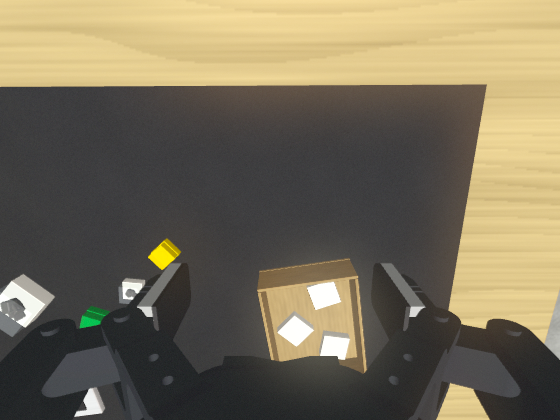

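The calls without "turn" were refused. The wrist is now square to the world, with the tray at (310,310) and box_26 at (131,289). I'll go over the boxes, then over the pads.

{"name": "servo_tool", "arguments": {
  "deltas": [
    {"travel":[-0.15,-0.35,0],"turn":[0,0,0]},
    {"travel":[-0.333,-0.767,0],"turn":[0,0,0]},
    {"travel":[-0.333,-0.767,0],"turn":[0,0,0]}
  ],
  "jaw": 1.0
}}

```text
t: 1.1
position: [0.3515, 0.3233, 0.4045]
ee_rot: [0.007, 3.141, -0.003]
force: [0.1, 0.6, -0.2]
grip_width: 0.0852
gripper_force: 0.0
```

{"name": "servo_tool", "arguments": {
  "deltas": [
    {"travel":[-0.15,-0.35,0],"turn":[0,0,0]},
    {"travel":[-0.333,-0.767,0],"turn":[0,0,0]},
    {"travel":[-0.333,-0.767,0],"turn":[0,0,0]}
  ]
}}

```text
t: 1.4
position: [0.3917, 0.2311, 0.4047]
ee_rot: [0.009, 3.141, -0.002]
force: [-0.6, -0.3, 0.2]
grip_width: 0.085
gripper_force: 0.0
```

{"name": "servo_tool", "arguments": {
  "deltas": [
    {"travel":[-0.15,-0.35,0],"turn":[0,0,0]},
    {"travel":[-0.333,-0.767,0],"turn":[0,0,0]},
    {"travel":[-0.333,-0.767,0],"turn":[0,0,0]}
  ]
}}

```text
t: 1.7
position: [0.4316, 0.1391, 0.4047]
ee_rot: [0.009, 3.141, -0.002]
force: [-0.7, 1.2, -0.5]
grip_width: 0.0854
gripper_force: 0.0
```

{"name": "servo_tool", "arguments": {
  "deltas": [
    {"travel":[-0.15,-0.35,0],"turn":[0,0,0]},
    {"travel":[-0.333,-0.767,0],"turn":[0,0,0]},
    {"travel":[-0.333,-0.767,0],"turn":[0,0,0]},
    {"travel":[-0.333,-0.767,0],"turn":[0,0,0]},
    {"travel":[-0.333,-0.767,0],"turn":[0,0,0]}
  ]
}}

```text
t: 2.2
position: [0.47, 0.0511, 0.4045]
ee_rot: [-0.0, -3.141, -0.001]
force: [-0.3, 0.3, -0.0]
grip_width: 0.0856
gripper_force: 0.0
```

Run:
```python
from h import *
from cell import r
s=r.read_state();c=r.read_camera('wrist');pickle.dump((s,c),open('w2.pkl','wb'))
print(s['t'],s['position'],R.from_rotvec(s['ee_rot']).as_matrix().round(3),s['grip_width'],s['joints'])
im=c['image'].astype(int);cv2.imwrite('pics/w2.png',c['image'][:,:,::-1])
m=(im.min(2)>140)&(im.max(2)-im.min(2)<30)
for o in rects(c,m,.01,s): print(o)
```

```text
2.2 [0.46996699 0.05109819 0.40452304] [[-1.     0.    -0.001]
 [ 0.     1.     0.001]
 [ 0.001  0.001 -1.   ]] 0.0855630903665935 [-5.93636732e-04 -2.20241412e-01  1.82864132e+00  9.26298366e-04
  1.53382426e+00 -1.57129278e+00]
(array([111., 305.]), array([ 631.9, -176.4]), 31.0, 71.3, 34.1)
(array([258., 308.]), array([638.3,  17.4]), 89.7, 246.7, 8.9)
(array([251., 308.]), array([642.3,  10.5]), 61.8, 61.0, 8.9)
(array([308., 300.]), array([630.,  90.]), 61.8, 60.8, 8.8)
(array([403., 289.]), array([609.6, 216.4]), 95.0, 23.8, 29.9)
(array([158., 289.]), array([ 609.5, -112.1]), 23.8, 94.9, 60.1)
(array([ 61., 192.]), array([ 479.9, -212.6]), 57.7, 62.5, 55.4)
(array([423., 170.]), array([453.5, 221.6]), 35.5, 27.6, 82.9)
(array([299., 184.]), array([471.3,  74.1]), 59.4, 55.8, 45.8)
(array([186., 170.]), array([453.7, -59.1]), 37.8, 42.3, 51.1)
```

View pics/w2.png

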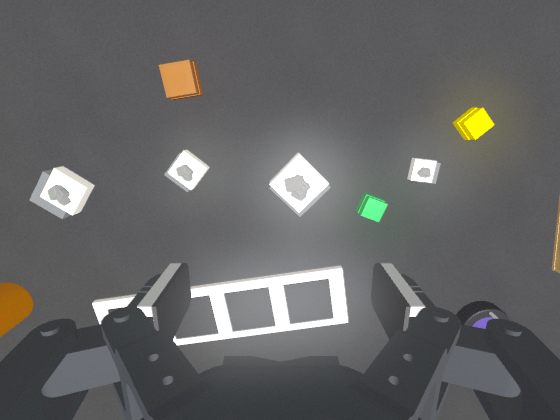

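{"name": "servo_tool", "arguments": {
  "deltas": [
    {"travel":[-0.35,-0.15,0],"turn":[0,0,0]},
    {"travel":[-0.75,-0.25,0],"turn":[0,0,0]},
    {"travel":[-0.75,-0.25,0],"turn":[0,0,0]}
  ]
}}

```text
t: 2.55
position: [0.5633, 0.02, 0.4005]
ee_rot: [-0.0, -3.136, -0.0]
force: [-1.4, -0.1, -0.8]
grip_width: 0.0853
gripper_force: 0.0
```

{"name": "servo_tool", "arguments": {
  "deltas": [
    {"travel":[-0.35,-0.15,0],"turn":[0,0,0]},
    {"travel":[-0.75,-0.25,0],"turn":[0,0,0]},
    {"travel":[-0.75,-0.25,0],"turn":[0,0,0]},
    {"travel":[-0.75,-0.25,0],"turn":[0,0,0]},
    {"travel":[-0.75,-0.25,0],"turn":[0,0,0]}
  ]
}}

```text
t: 3.05
position: [0.6494, -0.0091, 0.4054]
ee_rot: [-0.001, 3.141, 0.0]
force: [-0.1, -0.6, 0.3]
grip_width: 0.0856
gripper_force: 0.0
```

Run:
```python
from h import *
from cell import r
s=r.read_state();c=r.read_camera('wrist');pickle.dump((s,c),open('w3.pkl','wb'))
print(s['t'],s['position'],R.from_rotvec(s['ee_rot']).as_matrix().round(3),s['grip_width'])
im=c['image'].astype(int);cv2.imwrite('pics/w3.png',c['image'][:,:,::-1])
m=(im.min(2)>140)&(im.max(2)-im.min(2)<30)
for o in rects(c,m,.01,s): print(o)
```

```text
3.05 [ 0.64936444 -0.00905358  0.40540703] [[-1.    -0.001  0.   ]
 [-0.001  1.     0.   ]
 [-0.     0.    -1.   ]] 0.0855796320279587
(array([461., 398.]), array([971.5, 266.2]), 43.5, 59.7, 0.1)
(array([101., 398.]), array([ 972. , -282.1]), 43.5, 59.4, 0.1)
(array([415., 311.]), array([826.4, 176.6]), 14.1, 17.5, 0.1)
(array([146., 310.]), array([ 826.8, -193.4]), 14.1, 19.1, 0.1)
(array([ 15., 280.]), array([ 778.4, -358.3]), 30.9, 33.0, 0.1)
(array([267., 180.]), array([647.6, -29.1]), 84.4, 338.6, 8.8)
(array([166., 197.]), array([ 666.7, -148.2]), 62.8, 63.1, 8.8)
(array([230., 187.]), array([654.3, -68.9]), 62.8, 62.8, 8.8)
(array([296., 177.]), array([642. ,  10.5]), 62.7, 62.6, 8.8)
(array([364., 166.]), array([629.7,  89.9]), 62.8, 62.8, 8.9)
(array([503.,   5.]), array([462.3, 220.5]), 9.0, 26.4, 0.1)
(array([362.,  17.]), array([464.5,  75.7]), 51.3, 51.5, 45.7)
(array([234.,   6.]), array([466.2, -58.2]), 16.3, 37.0, 0.1)
(array([92., 23.]), array([ 477. , -207.9]), 47.2, 42.8, 55.9)
(array([83., 20.]), array([ 477.3, -213.5]), 30.1, 22.2, 47.6)
```

View pics/w3.png

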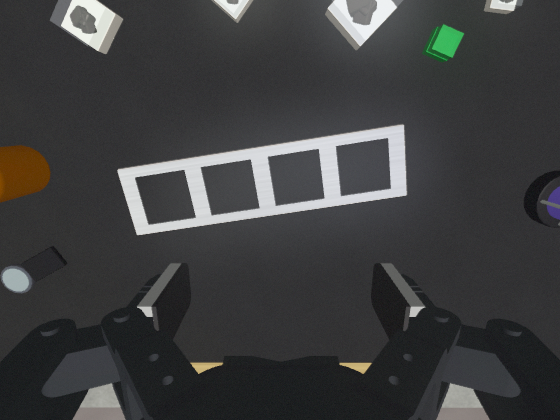

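Wrist pictures: the boxes are at (423,170), (299,184), (186,170) and (61,192), and the pads are at (364,166), (296,177), (230,187) and (166,197). The lamp is at the right (+y) and the bottle at the left. Both cameras agree within 2 mm, so I'll use the mean. First is box_26, with target (0.4526, 0.2206) and finger line at 83°.

{"name": "servo_tool", "arguments": {
  "deltas": [
    {"travel":[0.2,0.24,0.1],"turn":[0,0,0]},
    {"travel":[0.45,0.55,0.3],"turn":[0,0,0]},
    {"travel":[0.7,0.8,0.5],"turn":[0,0,0]},
    {"travel":[0.82,0.954,0.6],"turn":[0,0,0]}
  ],
  "jaw": 0.52,
  "squeeze": 25
}}

```text
t: 3.5
position: [0.5479, 0.1061, 0.332]
ee_rot: [0.002, -3.141, -0.001]
force: [0.0, 0.2, 0.1]
grip_width: 0.0443
gripper_force: 0.0
```

{"name": "servo_tool", "arguments": {
  "deltas": [
    {"travel":[0.25,0.3,0.2],"turn":[0,0,0.117]},
    {"travel":[0.55,0.64,0.4],"turn":[0,0,0.117]},
    {"travel":[0.82,0.954,0.6],"turn":[0,0,0.117]},
    {"travel":[0.82,0.954,0.6],"turn":[0,0,0.117]},
    {"travel":[0.82,0.954,0.6],"turn":[0,0,0.117]},
    {"travel":[0.82,0.954,0.6],"turn":[0,0,0.117]}
  ]
}}

```text
t: 4.1
position: [0.4535, 0.2185, 0.2624]
ee_rot: [0.191, 3.133, 0.001]
force: [0.0, -0.8, -1.2]
grip_width: 0.0443
gripper_force: 0.0
```

```bash
cat > to.py <<'E'
import sys
from h import *
from cell import r
def to(x,y,z,phi):
    s=r.read_state();M=R.from_rotvec(s['ee_rot']).as_matrix()
    now=np.degrees(np.arctan2(M[1,1],M[0,1]))
    d=np.array([x,y,z])-s['position']
    a=np.radians(now); tx=np.array([-np.sin(a),np.cos(a),0]);ty=np.array([np.cos(a),np.sin(a),0])
    n=(np.array([d@tx,d@ty,-d[2]])/.12).round(3)
    print('t',s['t'],'pos',s['position'].round(4),'phi',round(now,1),'tilt',M[:2,2].round(4),'w',round(s['grip_width'],4),'gf',s['gripper_force'],'F',np.round(s['force'],1))
    print('travel',n,'turn z',round(-(phi-now)/60,3))
if __name__=='__main__': to(*map(float,sys.argv[1:]))
E
python3 to.py .4526 .2206 .178 83
python3 - <<'E'
from h import *
from cell import r
s=r.read_state();c=r.read_camera('wrist')
im=c['image'].astype(int)
m=(im.min(2)>140)&(im.max(2)-im.min(2)<30)
for z in (.007,.014):
  for o in rects(c,m,z,s): 
    if o[2]<45 and o[0][1]<330:print(z,o)
cv2.imwrite('pics/w4.png',c['image'][:,:,::-1])
E
```

```text
t 4.1 pos [0.4535 0.2185 0.2624] phi 83.0 tilt [0.0031 0.0006] w 0.0443 gf 0.0 F [ 0.  -0.8 -1.2]
travel [0.01  0.016 0.703] turn z 0.0
0.007 (array([219., 292.]), array([512. , 158.2]), 18.0, 76.5, 75.7)
0.007 (array([290., 222.]), array([456.5, 226.7]), 39.0, 38.0, 82.2)
0.014 (array([219., 292.]), array([507.9, 160.4]), 17.5, 74.1, 75.7)
0.014 (array([290., 222.]), array([454.1, 226.7]), 37.8, 36.9, 82.2)
```

View pics/w4.png

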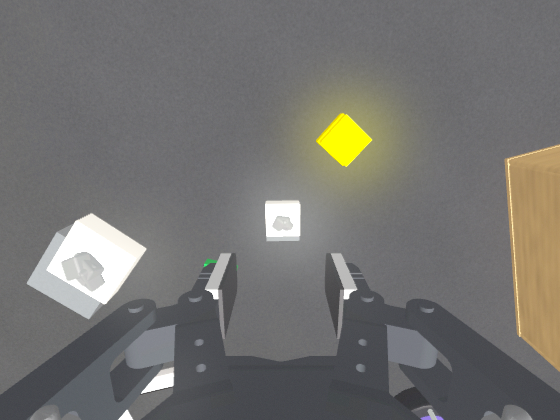

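The box is at (283,221), centred between the fingers to within 2 mm. Descending and gripping.

{"name": "servo_tool", "arguments": {
  "deltas": [
    {"travel":[0.002,0.02,0.3],"turn":[0,0,0]},
    {"travel":[0.002,0.02,0.5],"turn":[0,0,0]},
    {"travel":[0.002,0.02,0.62],"turn":[0,0,0]},
    {"travel":[0.002,0.02,0.7],"turn":[0,0,0]},
    {"travel":[0.002,0.02,0.7],"turn":[0,0,0]},
    {"travel":[0.002,0.02,0.7],"turn":[0,0,0]}
  ]
}}

```text
t: 4.75
position: [0.4542, 0.2207, 0.1777]
ee_rot: [0.194, 3.134, 0.001]
force: [1.1, 0.2, -0.3]
grip_width: 0.0442
gripper_force: 0.0
```

{"name": "servo_tool", "arguments": {
  "deltas": [
    {"travel":[0,0,0],"turn":[0,0,0]},
    {"travel":[0,0,0],"turn":[0,0,0]},
    {"travel":[0,0,0],"turn":[0,0,0]},
    {"travel":[0,0,0],"turn":[0,0,0]},
    {"travel":[0,0,0],"turn":[0,0,0]},
    {"travel":[0,0,0],"turn":[0,0,0]}
  ],
  "jaw": 0.1
}}

```text
t: 5.35
position: [0.4542, 0.2211, 0.1781]
ee_rot: [0.193, 3.133, 0.001]
force: [-0.2, -1.2, 7.1]
grip_width: 0.0252
gripper_force: 25.3
```

```bash
python3 to.py .6293 .0891 .25 98.8
```

```text
t 5.35 pos [0.4542 0.2211 0.1781] phi 83.0 tilt [0.0025 0.0007] w 0.0252 gf 25.33109486103058 F [-0.2 -1.2  7.1]
travel [-1.583 -0.913 -0.599] turn z -0.264
```

{"name": "servo_tool", "arguments": {
  "deltas": [
    {"travel":[0,0,-0.04],"turn":[0,0,0]},
    {"travel":[0,0,-0.14],"turn":[0,0,0]},
    {"travel":[0,0,-0.3],"turn":[0,0,0]},
    {"travel":[-0.1,-0.06,-0.45],"turn":[0,0,0]},
    {"travel":[-0.25,-0.15,-0.55],"turn":[0,0,0]},
    {"travel":[-0.42,-0.25,-0.6],"turn":[0,0,0]},
    {"travel":[-0.6,-0.35,-0.6],"turn":[0,0,0]},
    {"travel":[-0.79,-0.456,-0.6],"turn":[0,0,0]}
  ]
}}

```text
t: 6.15
position: [0.5416, 0.1544, 0.2502]
ee_rot: [0.193, 3.134, 0.001]
force: [-0.2, 0.6, -0.1]
grip_width: 0.0253
gripper_force: 24.6
```

{"name": "servo_tool", "arguments": {
  "deltas": [
    {"travel":[-0.2,-0.11,0],"turn":[0,0,-0.05]},
    {"travel":[-0.4,-0.22,0],"turn":[0,0,-0.11]},
    {"travel":[-0.57,-0.33,0],"turn":[0,0,-0.17]},
    {"travel":[-0.7,-0.41,0],"turn":[0,0,-0.22]},
    {"travel":[-0.77,-0.45,0],"turn":[0,0,-0.255]},
    {"travel":[-0.793,-0.457,0],"turn":[0,0,-0.264]},
    {"travel":[-0.793,-0.457,0],"turn":[0,0,-0.264]},
    {"travel":[-0.793,-0.457,0],"turn":[0,0,-0.264]}
  ]
}}

```text
t: 6.95
position: [0.6281, 0.0892, 0.2489]
ee_rot: [0.24, -3.132, -0.0]
force: [-0.5, -0.3, 0.2]
grip_width: 0.0255
gripper_force: 24.6
```

```bash
python3 to.py .6293 .0891 .1905 98.8
python3 - <<'E'
from h import *
from cell import r
s=r.read_state();c=r.read_camera('wrist')
cv2.imwrite('pics/w5.png',c['image'][:,:,::-1])
E
```

```text
t 6.95 pos [0.6281 0.0892 0.2489] phi 98.8 tilt [-0.0003  0.0001] w 0.0255 gf 24.60829585790634 F [-0.5 -0.3  0.2]
travel [-0.01  -0.002  0.487] turn z -0.001
```

View pics/w5.png

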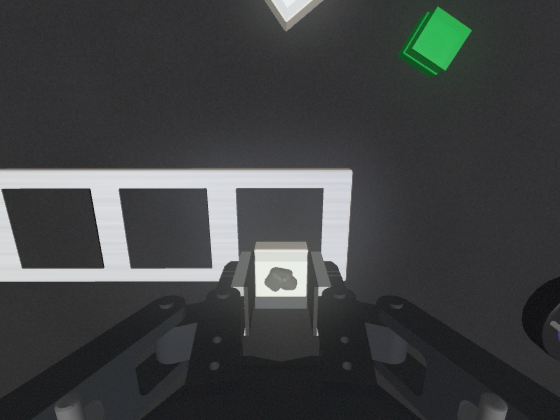

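The box is held squarely at (281,275), above pad_1. Lowering and releasing.

{"name": "servo_tool", "arguments": {
  "deltas": [
    {"travel":[-0.01,-0.002,0.12],"turn":[0,0,0]},
    {"travel":[-0.01,-0.002,0.28],"turn":[0,0,0]},
    {"travel":[-0.01,-0.002,0.4],"turn":[0,0,0]},
    {"travel":[-0.01,-0.002,0.44],"turn":[0,0,0]},
    {"travel":[-0.01,-0.002,0.46],"turn":[0,0,0]},
    {"travel":[-0.01,-0.002,0.475],"turn":[0,0,0]},
    {"travel":[-0.01,-0.002,0.485],"turn":[0,0,0]},
    {"travel":[-0.01,-0.002,0.485],"turn":[0,0,0]},
    {"travel":[-0.01,-0.002,0.485],"turn":[0,0,0]}
  ]
}}

```text
t: 7.9
position: [0.63, 0.0887, 0.1911]
ee_rot: [-0.24, 3.131, -0.0]
force: [-0.1, -0.0, -0.9]
grip_width: 0.0255
gripper_force: 24.6
```

```bash
python3 to.py .6293 .0891 .1903 98.8
```

```text
t 7.9 pos [0.63   0.0887 0.1911] phi 98.8 tilt [0.001 0.   ] w 0.0255 gf 24.59974318742752 F [-0.1 -0.  -0.9]
travel [0.005 0.004 0.007] turn z -0.0
```

{"name": "servo_tool", "arguments": {
  "deltas": [
    {"travel":[0,0,0.004],"turn":[0,0,0]},
    {"travel":[0,0,0.008],"turn":[0,0,0]},
    {"travel":[0,0,0.008],"turn":[0,0,0]}
  ]
}}

```text
t: 8.2
position: [0.6299, 0.0887, 0.1902]
ee_rot: [-0.24, 3.132, -0.0]
force: [-0.5, 0.0, 4.9]
grip_width: 0.0253
gripper_force: 25.2
```

{"name": "servo_tool", "arguments": {
  "deltas": [
    {"travel":[0,0,0.003],"turn":[0,0,0]},
    {"travel":[0,0,0.006],"turn":[0,0,0]},
    {"travel":[0,0,0.006],"turn":[0,0,0]}
  ]
}}

```text
t: 8.5
position: [0.63, 0.0887, 0.1901]
ee_rot: [-0.24, 3.132, -0.0]
force: [-4.7, -0.4, 10.6]
grip_width: 0.0258
gripper_force: 26.0
```

Contact is made, so I'll release, lift and go to box_34 (finger line 141.3°).

{"name": "servo_tool", "arguments": {
  "deltas": [
    {"travel":[0,0,0],"turn":[0,0,0]},
    {"travel":[0,0,0],"turn":[0,0,0]},
    {"travel":[0,0,0],"turn":[0,0,0]},
    {"travel":[0,0,0],"turn":[0,0,0]},
    {"travel":[0,0,-0.05],"turn":[0,0,0]},
    {"travel":[0,0,-0.2],"turn":[0,0,0]},
    {"travel":[0,0,-0.4],"turn":[0,0,0]},
    {"travel":[0,0,-0.6],"turn":[0,0,0]}
  ],
  "jaw": 0.42
}}

```text
t: 9.3
position: [0.6298, 0.0887, 0.2631]
ee_rot: [-0.24, 3.132, -0.0]
force: [-0.2, -0.5, 0.3]
grip_width: 0.036
gripper_force: 0.0
```

{"name": "servo_tool", "arguments": {
  "deltas": [
    {"travel":[0.3,-0.2,0],"turn":[0,0,0]},
    {"travel":[0.6,-0.36,0],"turn":[0,0,0]},
    {"travel":[0.823,-0.494,0],"turn":[0,0,0]}
  ],
  "jaw": 0.6
}}

```text
t: 9.6
position: [0.54, 0.0141, 0.2626]
ee_rot: [-0.241, 3.131, -0.001]
force: [-0.4, 0.3, -0.6]
grip_width: 0.0512
gripper_force: 0.0
```

{"name": "servo_tool", "arguments": {
  "deltas": [
    {"travel":[0.3,-0.2,0],"turn":[0,0,-0.14]},
    {"travel":[0.6,-0.36,0],"turn":[0,0,-0.28]},
    {"travel":[0.823,-0.494,0],"turn":[0,0,-0.42]},
    {"travel":[0.823,-0.494,0],"turn":[0,0,-0.56]},
    {"travel":[0.823,-0.494,0],"turn":[0,0,-0.708]},
    {"travel":[0.823,-0.494,0],"turn":[0,0,-0.708]},
    {"travel":[0.823,-0.494,0],"turn":[0,0,-0.708]}
  ]
}}

```text
t: 10.3
position: [0.4555, -0.0466, 0.2618]
ee_rot: [1.34, -2.834, 0.019]
force: [0.1, 0.1, 0.2]
grip_width: 0.0518
gripper_force: 0.0
```

```bash
cat > chk.py <<'E'
import sys
from h import *
from cell import r
c=r.read_camera('top');im=c['image'].astype(int)
m=(im.min(2)>150)&(im.max(2)-im.min(2)<30)
print('boxes on board'); 
for o in rects(c,m,.021): 
    if 140<o[0][1]<190 and o[2]<60 and 225<o[0][0]<360: print(o)
s=r.read_state();c=r.read_camera('wrist');im=c['image'].astype(int)
m=(im.min(2)>190)&(im.max(2)-im.min(2)<30)
m[262:]=0
for o in rects(c,m,float(sys.argv[1]),s): print('w',o)
cv2.imwrite('pics/'+sys.argv[2],c['image'][:,:,::-1])
E
python3 to.py .4528 -.0588 .178 141.3; python3 chk.py .012 w6.png
```

```text
t 10.3 pos [ 0.4555 -0.0466  0.2618] phi 140.6 tilt [-0.0012 -0.0138] w 0.0518 gf 0.0 F [0.1 0.1 0.2]
travel [ 0.092 -0.047  0.698] turn z -0.011
boxes on board
(array([249., 169.]), array([628.3,  87.8]), 30.9, 29.6, 1.2)
w (array([ 17., 251.]), array([ 629.4, -158.6]), 13.9, 35.2, 8.9)
w (array([275., 212.]), array([453.1, -57.3]), 34.7, 34.3, 50.7)
w (array([272., 214.]), array([455.1, -57.6]), 21.7, 17.0, 49.6)
w (array([100.,  66.]), array([ 478.1, -206.4]), 43.9, 47.4, 55.5)
w (array([88., 65.]), array([ 484.5, -212.6]), 28.3, 24.6, 41.9)
```

View pics/w6.png

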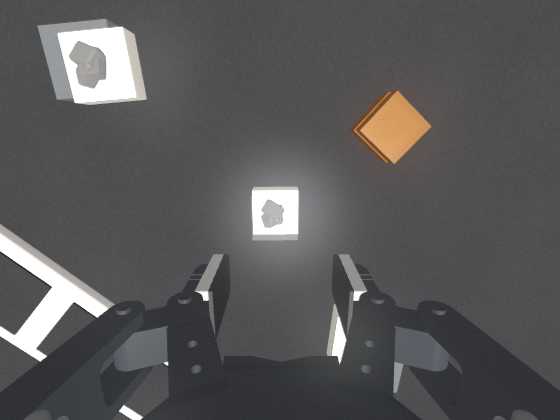

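box_26 stands within 1 mm of pad_1's centre. The picture shows box_34 at (275,213) between the fingers and brown at (392,127), clear. I'll let the arm settle and recompute.

{"name": "servo_tool", "arguments": {
  "deltas": [
    {"travel":[0,0,0],"turn":[0,0,0]},
    {"travel":[0,0,0],"turn":[0,0,0]}
  ]
}}

```text
t: 10.6
position: [0.4552, -0.0468, 0.2606]
ee_rot: [1.338, -2.833, 0.017]
force: [0.7, 0.3, 0.9]
grip_width: 0.0515
gripper_force: 0.0
```

```bash
python3 to.py .4530 -.0582 .179 141.1
```

```text
t 10.6 pos [ 0.4552 -0.0468  0.2606] phi 140.5 tilt [-0.003  -0.0135] w 0.0515 gf 0.0 F [0.7 0.3 0.9]
travel [ 0.084 -0.046  0.68 ] turn z -0.009
```

```bash
python3 - <<'E'
t=open('to.py').read()
a=t.index("    a=np.radians(now)");b=t.index("    print('t',")
t=t[:a]+"""    n=(M.T@d/.12).round(3);p=np.radians(phi)
    G=np.array([[-np.sin(p),np.cos(p),0],[np.cos(p),np.sin(p),0],[0,0,-1]]).T
    tu=(R.from_matrix(M.T@G).as_rotvec()/np.radians(60)).round(3)
"""+t[b:]
t=t.replace("'turn z',round(-(phi-now)/60,3)","'turn',tu")
open('to.py','w').write(t)
E
python3 to.py .4530 -.0582 .179 141.1
```

```text
t 10.6 pos [ 0.4552 -0.0468  0.2606] phi 140.5 tilt [-0.003  -0.0135] w 0.0515 gf 0.0 F [0.7 0.3 0.9]
travel [ 0.076 -0.042  0.682] turn [-0.006 -0.012 -0.009]
```

{"name": "servo_tool", "arguments": {
  "deltas": [
    {"travel":[0.076,-0.042,0.25],"turn":[-0.006,-0.012,-0.009]},
    {"travel":[0.076,-0.042,0.45],"turn":[-0.006,-0.012,-0.009]},
    {"travel":[0.076,-0.042,0.6],"turn":[-0.006,-0.012,-0.009]},
    {"travel":[0.076,-0.042,0.68],"turn":[-0.006,-0.012,-0.009]},
    {"travel":[0.076,-0.042,0.68],"turn":[-0.006,-0.012,-0.009]},
    {"travel":[0.076,-0.042,0.68],"turn":[-0.006,-0.012,-0.009]}
  ]
}}

```text
t: 11.2
position: [0.4555, -0.0483, 0.1797]
ee_rot: [1.337, -2.835, 0.017]
force: [1.5, -1.0, 0.5]
grip_width: 0.051
gripper_force: 0.0
```

```bash
python3 to.py .4530 -.0582 .179 141.1
```

```text
t 11.2 pos [ 0.4555 -0.0483  0.1797] phi 140.5 tilt [-0.0019 -0.0129] w 0.051 gf 0.0 F [ 1.5 -1.   0.5]
travel [ 0.077 -0.037  0.007] turn [-0.006 -0.011 -0.01 ]
```

```bash
python3 -c "
from cell import r;print(r.read_state()['joints'].round(3))"
```

```text
[-0.212 -0.008  2.072 -0.015  1.077 -2.657]
```

Joint 6 is at its limit, so I'll lift and use the other finger line, 51°.

{"name": "servo_tool", "arguments": {
  "deltas": [
    {"travel":[0,0,-0.15],"turn":[0,0,0]},
    {"travel":[0,0,-0.4],"turn":[0,0,0]},
    {"travel":[0,0,-0.65],"turn":[0,0,0.13]},
    {"travel":[0,0,-0.65],"turn":[0,0,0.26]},
    {"travel":[0,0,-0.65],"turn":[0,0,0.4]},
    {"travel":[0,0,-0.65],"turn":[0,0,0.54]},
    {"travel":[0,0,-0.65],"turn":[0,0,0.67]},
    {"travel":[0,0,-0.65],"turn":[0,0,0.75]}
  ]
}}

```text
t: 12.0
position: [0.4559, -0.0473, 0.2588]
ee_rot: [0.142, -3.138, 0.021]
force: [0.5, -0.2, 0.7]
grip_width: 0.0511
gripper_force: 0.0
```

{"name": "servo_tool", "arguments": {
  "deltas": [
    {"travel":[0,0,0],"turn":[0,0,0.13]},
    {"travel":[0,0,0],"turn":[0,0,0.27]},
    {"travel":[0,0,0],"turn":[0,0,0.4]},
    {"travel":[0,0,0],"turn":[0,0,0.54]},
    {"travel":[0,0,0],"turn":[0,0,0.67]},
    {"travel":[0,0,0],"turn":[0,0,0.74]},
    {"travel":[0,0,0],"turn":[0,0,0.74]},
    {"travel":[0,0,0],"turn":[0,0,0.74]}
  ]
}}

```text
t: 12.8
position: [0.4557, -0.0472, 0.2581]
ee_rot: [1.041, 2.96, -0.02]
force: [0.2, 0.1, -0.5]
grip_width: 0.0515
gripper_force: 0.0
```

```bash
python3 to.py .4530 -.0582 .26 51.1;python3 chk.py .012 w7.png;python3 -c "
from cell import r;print(r.read_state()['joints'].round(3))"
```

```text
t 12.8 pos [ 0.4557 -0.0472  0.2581] phi 51.2 tilt [-0.0006 -0.0132] w 0.0515 gf 0.0 F [ 0.2  0.1 -0.5]
travel [-0.04  -0.086 -0.015] turn [-0.01   0.007  0.002]
boxes on board
(array([249., 169.]), array([628.3,  87.8]), 30.9, 29.6, 1.2)
w (array([540., 247.]), array([591.3,  89.2]), 12.2, 39.7, 8.6)
w (array([271., 227.]), array([453. , -57.9]), 33.3, 33.0, 51.5)
w (array([271., 233.]), array([455.8, -60.4]), 23.2, 19.0, 51.5)
w (array([442., 127.]), array([470.2,  76.2]), 51.4, 51.5, 45.7)
w (array([447., 134.]), array([473.3,  75.1]), 35.5, 29.6, 59.0)
[-0.21  -0.135  2.031 -0.014  1.245 -1.099]
```

{"name": "servo_tool", "arguments": {
  "deltas": [
    {"travel":[-0.04,-0.086,0.1],"turn":[-0.01,0.007,0.002]},
    {"travel":[-0.04,-0.086,0.3],"turn":[-0.01,0.007,0.002]},
    {"travel":[-0.04,-0.086,0.5],"turn":[-0.01,0.007,0.002]},
    {"travel":[-0.04,-0.086,0.62],"turn":[-0.01,0.007,0.002]},
    {"travel":[-0.04,-0.086,0.66],"turn":[-0.01,0.007,0.002]},
    {"travel":[-0.04,-0.086,0.66],"turn":[-0.01,0.007,0.002]},
    {"travel":[-0.04,-0.086,0.66],"turn":[-0.01,0.007,0.002]}
  ]
}}

```text
t: 13.6
position: [0.4529, -0.0593, 0.1789]
ee_rot: [-1.049, -2.961, 0.001]
force: [-0.9, 0.5, 0.8]
grip_width: 0.0516
gripper_force: 0.0
```

```bash
python3 to.py .4530 -.0582 .179 51.1
```

```text
t 13.6 pos [ 0.4529 -0.0593  0.1789] phi 51.0 tilt [-0.0003 -0.0004] w 0.0516 gf 0.0 F [-0.9  0.5  0.8]
travel [ 0.005  0.008 -0.001] turn [-0.     0.    -0.002]
```

{"name": "servo_tool", "arguments": {
  "deltas": [
    {"travel":[0,0,0],"turn":[0,0,0]},
    {"travel":[0,0,0],"turn":[0,0,0]},
    {"travel":[0,0,0],"turn":[0,0,0]},
    {"travel":[0,0,0],"turn":[0,0,0]},
    {"travel":[0,0,0],"turn":[0,0,0]}
  ],
  "jaw": 0.2
}}

```text
t: 14.1
position: [0.4531, -0.0594, 0.1792]
ee_rot: [1.049, 2.96, -0.001]
force: [-0.4, 0.2, 7.1]
grip_width: 0.0337
gripper_force: 25.9
```

{"name": "servo_tool", "arguments": {
  "deltas": [
    {"travel":[0,0,-0.04],"turn":[0,0,0]},
    {"travel":[0,0,-0.14],"turn":[0,0,0]},
    {"travel":[0,0,-0.3],"turn":[0,0,0]},
    {"travel":[-0.07,0.1,-0.45],"turn":[0,0,0]},
    {"travel":[-0.15,0.24,-0.55],"turn":[0,0,0]},
    {"travel":[-0.24,0.4,-0.6],"turn":[0,0,0]},
    {"travel":[-0.33,0.56,-0.6],"turn":[0,0,0]},
    {"travel":[-0.43,0.717,-0.6],"turn":[0,0,0]}
  ]
}}

```text
t: 14.9
position: [0.5477, -0.0245, 0.2513]
ee_rot: [-1.049, -2.961, 0.0]
force: [-1.1, -0.5, -0.3]
grip_width: 0.0334
gripper_force: 25.1
```

{"name": "servo_tool", "arguments": {
  "deltas": [
    {"travel":[-0.1,0.16,0],"turn":[0,0,-0.06]},
    {"travel":[-0.2,0.33,0],"turn":[0,0,-0.18]},
    {"travel":[-0.3,0.5,0],"turn":[0,0,-0.31]},
    {"travel":[-0.38,0.63,0],"turn":[0,0,-0.44]},
    {"travel":[-0.42,0.7,0],"turn":[0,0,-0.57]},
    {"travel":[-0.43,0.717,0],"turn":[0,0,-0.69]},
    {"travel":[-0.43,0.717,0],"turn":[0,0,-0.77]},
    {"travel":[-0.43,0.717,0],"turn":[0,0,-0.795]},
    {"travel":[-0.43,0.717,0],"turn":[0,0,-0.795]},
    {"travel":[-0.43,0.717,0],"turn":[0,0,-0.795]}
  ]
}}

```text
t: 15.9
position: [0.6409, 0.0094, 0.2501]
ee_rot: [0.234, -3.132, 0.0]
force: [1.0, 0.5, -0.6]
grip_width: 0.0339
gripper_force: 25.1
```

```bash
python3 to.py .6416 .0096 .1912 98.8
```

```text
t 15.9 pos [0.6409 0.0094 0.2501] phi 98.5 tilt [-0.0013 -0.0001] w 0.0339 gf 25.10923057794571 F [ 1.   0.5 -0.6]
travel [-0.006  0.001  0.491] turn [ 0.    -0.001 -0.004]
```

{"name": "servo_tool", "arguments": {
  "deltas": [
    {"travel":[-0.006,0,0.12],"turn":[0,0,-0.004]},
    {"travel":[-0.006,0,0.28],"turn":[0,0,-0.004]},
    {"travel":[-0.006,0,0.4],"turn":[0,0,-0.004]},
    {"travel":[-0.006,0,0.45],"turn":[0,0,-0.004]},
    {"travel":[-0.006,0,0.475],"turn":[0,0,-0.004]},
    {"travel":[-0.006,0,0.485],"turn":[0,0,-0.004]},
    {"travel":[-0.006,0,0.49],"turn":[0,0,-0.004]},
    {"travel":[-0.006,0,0.49],"turn":[0,0,-0.004]}
  ]
}}

```text
t: 16.7
position: [0.642, 0.0095, 0.1915]
ee_rot: [0.244, -3.132, 0.0]
force: [0.4, -0.5, -1.0]
grip_width: 0.0336
gripper_force: 25.1
```

{"name": "servo_tool", "arguments": {
  "deltas": [
    {"travel":[0,0,0.003],"turn":[0,0,0]},
    {"travel":[0,0,0.003],"turn":[0,0,0]}
  ]
}}

```text
t: 16.9
position: [0.642, 0.0096, 0.1913]
ee_rot: [0.244, -3.132, 0.0]
force: [-0.3, -0.4, 2.5]
grip_width: 0.0336
gripper_force: 25.4
```

{"name": "servo_tool", "arguments": {
  "deltas": [
    {"travel":[0,0,0.003],"turn":[0,0,0]},
    {"travel":[0,0,0.003],"turn":[0,0,0]}
  ]
}}

```text
t: 17.1
position: [0.642, 0.0095, 0.1913]
ee_rot: [0.244, -3.132, 0.0]
force: [-1.9, 0.6, 7.4]
grip_width: 0.0338
gripper_force: 25.9
```

{"name": "servo_tool", "arguments": {
  "deltas": [
    {"travel":[0,0,0],"turn":[0,0,0]},
    {"travel":[0,0,0],"turn":[0,0,0]},
    {"travel":[0,0,0],"turn":[0,0,0]},
    {"travel":[0,0,0],"turn":[0,0,0]},
    {"travel":[0,0,-0.05],"turn":[0,0,0]},
    {"travel":[0,0,-0.2],"turn":[0,0,0]},
    {"travel":[0,0,-0.4],"turn":[0,0,0]},
    {"travel":[0,0,-0.6],"turn":[0,0,0]}
  ],
  "jaw": 0.52
}}

```text
t: 17.9
position: [0.6419, 0.0096, 0.2644]
ee_rot: [0.244, -3.131, 0.0]
force: [-0.1, 0.5, 0.2]
grip_width: 0.0446
gripper_force: 0.0
```

{"name": "servo_tool", "arguments": {
  "deltas": [
    {"travel":[0.25,-0.25,0],"turn":[0,0,0]},
    {"travel":[0.5,-0.5,0],"turn":[0,0,0]},
    {"travel":[0.814,-0.791,0],"turn":[0,0,0]},
    {"travel":[0.814,-0.791,0],"turn":[0,0,0]}
  ],
  "jaw": 0.74
}}

```text
t: 18.3
position: [0.5574, -0.103, 0.2635]
ee_rot: [0.238, -3.13, 0.002]
force: [0.8, 1.2, 0.6]
grip_width: 0.0632
gripper_force: 0.0
```

{"name": "servo_tool", "arguments": {
  "deltas": [
    {"travel":[0.25,-0.25,0],"turn":[0,0,0.14]},
    {"travel":[0.5,-0.5,0],"turn":[0,0,0.28]},
    {"travel":[0.814,-0.791,0],"turn":[0,0,0.42]},
    {"travel":[0.814,-0.791,0],"turn":[0,0,0.56]},
    {"travel":[0.814,-0.791,0],"turn":[0,0,0.718]},
    {"travel":[0.814,-0.791,0],"turn":[0,0,0.718]},
    {"travel":[0.814,-0.791,0],"turn":[0,0,0.718]},
    {"travel":[0.814,-0.791,0],"turn":[0,0,0.718]}
  ]
}}

```text
t: 19.1
position: [0.4785, -0.2079, 0.263]
ee_rot: [-0.916, -3.004, 0.001]
force: [0.0, -1.2, 0.1]
grip_width: 0.0636
gripper_force: 0.0
```

```bash
python3 to.py .478 -.208 .18 55.7;python3 chk.py .014 w8.png
```

```text
t 19.1 pos [ 0.4785 -0.2079  0.263 ] phi 56.1 tilt [-0.0009 -0.0004] w 0.0636 gf 0.0 F [ 0.  -1.2  0.1]
travel [ 0.003 -0.002  0.692] turn [-0.001 -0.     0.006]
boxes on board
(array([249., 169.]), array([628.3,  87.8]), 30.9, 29.6, 1.2)
(array([279., 165.]), array([640.4,   8.7]), 42.1, 37.7, 0.8)
w (array([539., 249.]), array([609.6, -56.5]), 22.0, 44.0, 8.8)
w (array([283., 223.]), array([ 480.4, -207. ]), 43.9, 52.8, 55.2)
```

View pics/w8.png

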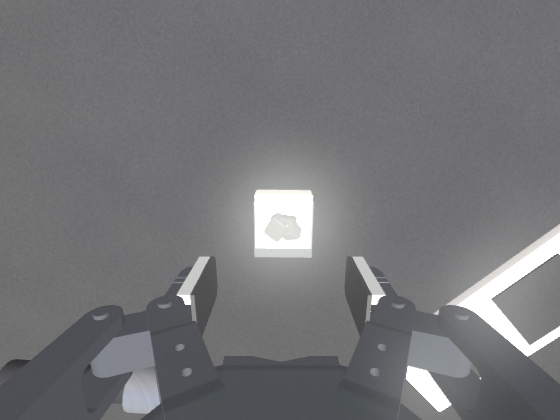

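box_34 is on pad_2 within 1 mm. The picture shows box_42 centred at (283,223) between the fingers. Grasping.

{"name": "servo_tool", "arguments": {
  "deltas": [
    {"travel":[0.002,0.001,0.25],"turn":[0,0,0.006]},
    {"travel":[0.002,0.001,0.45],"turn":[0,0,0.006]},
    {"travel":[0.002,0.001,0.6],"turn":[0,0,0.006]},
    {"travel":[0.002,0.001,0.69],"turn":[0,0,0.006]},
    {"travel":[0.002,0.001,0.69],"turn":[0,0,0.006]},
    {"travel":[0.002,0.001,0.69],"turn":[0,0,0.006]}
  ]
}}

```text
t: 19.8
position: [0.4782, -0.2081, 0.1802]
ee_rot: [-0.931, -2.999, 0.001]
force: [-0.6, -0.5, 0.4]
grip_width: 0.0632
gripper_force: 0.0
```

{"name": "servo_tool", "arguments": {
  "deltas": [
    {"travel":[0,0,0],"turn":[0,0,0]},
    {"travel":[0,0,0],"turn":[0,0,0]},
    {"travel":[0,0,0],"turn":[0,0,0]},
    {"travel":[0,0,0],"turn":[0,0,0]},
    {"travel":[0,0,0],"turn":[0,0,0]},
    {"travel":[0,0,0],"turn":[0,0,0]}
  ],
  "jaw": 0.3
}}

```text
t: 20.4
position: [0.4786, -0.2084, 0.1811]
ee_rot: [0.932, 2.999, -0.002]
force: [-0.7, -0.2, 6.8]
grip_width: 0.0419
gripper_force: 27.0
```

```bash
python3 to.py .6538 -.0696 .252 98.8
```

```text
t 20.4 pos [ 0.4786 -0.2084  0.1811] phi 55.5 tilt [ 0.0007 -0.0013] w 0.0419 gf 26.951854526996613 F [-0.7 -0.2  6.8]
travel [-0.548  1.78  -0.591] turn [-0.001  0.001 -0.722]
```

{"name": "servo_tool", "arguments": {
  "deltas": [
    {"travel":[0,0,-0.04],"turn":[0,0,0]},
    {"travel":[0,0,-0.14],"turn":[0,0,0]},
    {"travel":[0,0,-0.3],"turn":[0,0,0]},
    {"travel":[-0.03,0.1,-0.45],"turn":[0,0,0]},
    {"travel":[-0.08,0.25,-0.55],"turn":[0,0,0]},
    {"travel":[-0.14,0.44,-0.59],"turn":[0,0,0]},
    {"travel":[-0.2,0.66,-0.59],"turn":[0,0,0]},
    {"travel":[-0.274,0.89,-0.59],"turn":[0,0,0]}
  ]
}}

```text
t: 21.2
position: [0.5663, -0.1381, 0.2517]
ee_rot: [-0.933, -2.999, 0.001]
force: [-0.7, 0.6, -1.3]
grip_width: 0.0415
gripper_force: 26.2
```

{"name": "servo_tool", "arguments": {
  "deltas": [
    {"travel":[-0.06,0.2,0],"turn":[0,0,-0.06]},
    {"travel":[-0.13,0.42,0],"turn":[0,0,-0.18]},
    {"travel":[-0.19,0.63,0],"turn":[0,0,-0.31]},
    {"travel":[-0.24,0.78,0],"turn":[0,0,-0.44]},
    {"travel":[-0.265,0.86,0],"turn":[0,0,-0.57]},
    {"travel":[-0.274,0.89,0],"turn":[0,0,-0.67]},
    {"travel":[-0.274,0.89,0],"turn":[0,0,-0.722]},
    {"travel":[-0.274,0.89,0],"turn":[0,0,-0.722]},
    {"travel":[-0.274,0.89,0],"turn":[0,0,-0.722]}
  ]
}}

```text
t: 22.1
position: [0.6532, -0.0693, 0.2507]
ee_rot: [0.238, -3.131, 0.0]
force: [0.1, 0.1, -0.1]
grip_width: 0.0416
gripper_force: 26.2
```

```bash
python3 to.py .6538 -.0696 .1931 98.8
```

```text
t 22.1 pos [ 0.6532 -0.0693  0.2507] phi 98.7 tilt [-0.0014 -0.0002] w 0.0416 gf 26.221888661384583 F [ 0.1  0.1 -0.1]
travel [-0.005 -0.003  0.48 ] turn [ 0.    -0.001 -0.002]
```

{"name": "servo_tool", "arguments": {
  "deltas": [
    {"travel":[-0.005,-0.003,0.12],"turn":[0,0,0]},
    {"travel":[-0.005,-0.003,0.28],"turn":[0,0,0]},
    {"travel":[-0.005,-0.003,0.4],"turn":[0,0,0]},
    {"travel":[-0.005,-0.003,0.445],"turn":[0,0,0]},
    {"travel":[-0.005,-0.003,0.465],"turn":[0,0,0]},
    {"travel":[-0.005,-0.003,0.478],"turn":[0,0,0]},
    {"travel":[-0.005,-0.003,0.482],"turn":[0,0,0]},
    {"travel":[-0.005,-0.003,0.482],"turn":[0,0,0]}
  ]
}}

```text
t: 22.9
position: [0.6542, -0.0697, 0.1931]
ee_rot: [0.241, -3.132, 0.001]
force: [-1.0, 0.7, 2.3]
grip_width: 0.0418
gripper_force: 26.4
```

{"name": "servo_tool", "arguments": {
  "deltas": [
    {"travel":[0,0,0.004],"turn":[0,0,0]},
    {"travel":[0,0,0.004],"turn":[0,0,0]}
  ]
}}

```text
t: 23.1
position: [0.6542, -0.0697, 0.1931]
ee_rot: [0.241, -3.132, 0.001]
force: [-3.8, 0.3, 6.3]
grip_width: 0.0414
gripper_force: 27.0
```

{"name": "servo_tool", "arguments": {
  "deltas": [
    {"travel":[0,0,0],"turn":[0,0,0]},
    {"travel":[0,0,0],"turn":[0,0,0]},
    {"travel":[0,0,0],"turn":[0,0,0]},
    {"travel":[0,0,0],"turn":[0,0,0]},
    {"travel":[0,0,-0.05],"turn":[0,0,0]},
    {"travel":[0,0,-0.2],"turn":[0,0,0]},
    {"travel":[0,0,-0.4],"turn":[0,0,0]},
    {"travel":[0,0,-0.6],"turn":[0,0,0]}
  ],
  "jaw": 0.61
}}

```text
t: 23.9
position: [0.654, -0.0696, 0.2661]
ee_rot: [0.241, -3.132, 0.0]
force: [-0.4, -0.3, 0.7]
grip_width: 0.0522
gripper_force: 0.0
```

{"name": "servo_tool", "arguments": {
  "deltas": [
    {"travel":[0.22,0.23,0],"turn":[0,0,0]},
    {"travel":[0.45,0.47,0],"turn":[0,0,0]},
    {"travel":[0.673,0.707,0],"turn":[0,0,0]},
    {"travel":[0.673,0.707,0],"turn":[0,0,0]}
  ],
  "jaw": 0.85
}}

```text
t: 24.3
position: [0.5578, 0.0044, 0.2641]
ee_rot: [0.244, -3.128, -0.002]
force: [1.2, -0.7, -0.9]
grip_width: 0.0729
gripper_force: 0.0
```

{"name": "servo_tool", "arguments": {
  "deltas": [
    {"travel":[0.22,0.23,0],"turn":[0,0,0.14]},
    {"travel":[0.45,0.47,0],"turn":[0,0,0.28]},
    {"travel":[0.673,0.707,0],"turn":[0,0,0.42]},
    {"travel":[0.673,0.707,0],"turn":[0,0,0.56]},
    {"travel":[0.673,0.707,0],"turn":[0,0,0.7]},
    {"travel":[0.673,0.707,0],"turn":[0,0,0.883]},
    {"travel":[0.673,0.707,0],"turn":[0,0,0.883]},
    {"travel":[0.673,0.707,0],"turn":[0,0,0.883]},
    {"travel":[0.673,0.707,0],"turn":[0,0,0.883]}
  ]
}}

```text
t: 25.2
position: [0.4689, 0.0733, 0.2653]
ee_rot: [1.179, 2.912, -0.0]
force: [-0.7, 0.0, -0.2]
grip_width: 0.0727
gripper_force: 0.0
```

```bash
python3 to.py .4685 .0732 .181 45.8;python3 chk.py .016 w9.png
```

```text
t 25.2 pos [0.4689 0.0733 0.2653] phi 45.9 tilt [ 0.0003 -0.0001] w 0.0727 gf 0.0 F [-0.7  0.  -0.2]
travel [ 0.002 -0.003  0.702] turn [0.    0.    0.002]
boxes on board
(array([236., 182.]), array([593.7, 118.8]), 57.9, 141.7, 2.4)
(array([282., 165.]), array([642.6,  -0.9]), 41.4, 19.8, 10.5)
w (array([279., 224.]), array([469.2,  71.7]), 54.0, 59.9, 45.9)
```

View pics/w9.png

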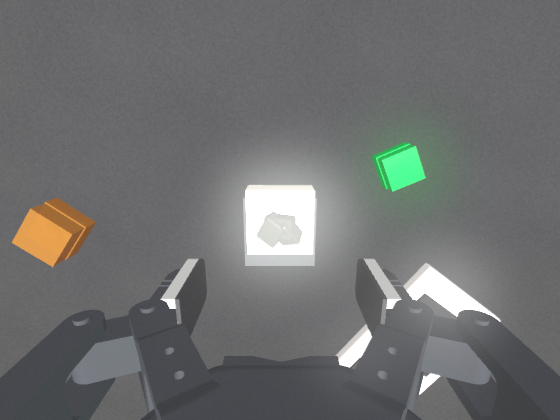

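The picture shows box_50 at (280,225), centred between the fingers, with green at (400,167), clear. In this top picture the arm hides part of the board, so I'll check box_42 later. Grasping.

{"name": "servo_tool", "arguments": {
  "deltas": [
    {"travel":[0.002,-0.003,0.25],"turn":[0,0,0.002]},
    {"travel":[0.002,-0.003,0.45],"turn":[0,0,0.002]},
    {"travel":[0.002,-0.003,0.6],"turn":[0,0,0.002]},
    {"travel":[0.002,-0.003,0.7],"turn":[0,0,0.002]},
    {"travel":[0.002,-0.003,0.7],"turn":[0,0,0.002]},
    {"travel":[0.002,-0.003,0.7],"turn":[0,0,0.002]}
  ]
}}

```text
t: 25.9
position: [0.4681, 0.0733, 0.1807]
ee_rot: [-1.184, -2.909, 0.001]
force: [0.6, -0.4, 0.2]
grip_width: 0.0731
gripper_force: 0.0
```

{"name": "servo_tool", "arguments": {
  "deltas": [
    {"travel":[0,0,0],"turn":[0,0,0]},
    {"travel":[0,0,0],"turn":[0,0,0]},
    {"travel":[0,0,0],"turn":[0,0,0]},
    {"travel":[0,0,0],"turn":[0,0,0]},
    {"travel":[0,0,0],"turn":[0,0,0]},
    {"travel":[0,0,0],"turn":[0,0,0]}
  ],
  "jaw": 0.4,
  "squeeze": 30
}}

```text
t: 26.5
position: [0.4687, 0.0734, 0.1815]
ee_rot: [1.184, 2.909, 0.001]
force: [-1.8, 0.4, 7.0]
grip_width: 0.0495
gripper_force: 32.4
```

```bash
python3 to.py .6661 -.1489 .275 8.8
python3 - <<'E'
from h import *
s,c=pickle.load(open('top0.pkl','rb'))
print(cast(c,[[398,177]],.0))
E
```

```text
t 26.5 pos [0.4687 0.0734 0.1815] phi 45.7 tilt [ 0.001 -0.   ] w 0.0495 gf 32.38360941410065 F [-1.8  0.4  7. ]
travel [-2.472 -0.176 -0.778] turn [0.001 0.    0.615]
[[ 0.61789794 -0.31609955]]
```

{"name": "servo_tool", "arguments": {
  "deltas": [
    {"travel":[0,0,-0.04],"turn":[0,0,0]},
    {"travel":[0,0,-0.14],"turn":[0,0,0]},
    {"travel":[0,0,-0.3],"turn":[0,0,0]},
    {"travel":[-0.07,0,-0.48],"turn":[0,0,0]},
    {"travel":[-0.2,-0.01,-0.64],"turn":[0,0,0]},
    {"travel":[-0.4,-0.03,-0.74],"turn":[0,0,0]},
    {"travel":[-0.61,-0.045,-0.778],"turn":[0,0,0]},
    {"travel":[-0.824,-0.059,-0.778],"turn":[0,0,0]}
  ]
}}

```text
t: 27.3
position: [0.5348, -0.0015, 0.2757]
ee_rot: [1.184, 2.909, 0.0]
force: [-0.0, 0.3, -1.0]
grip_width: 0.0499
gripper_force: 31.6
```

{"name": "servo_tool", "arguments": {
  "deltas": [
    {"travel":[-0.22,-0.015,0],"turn":[0,0,0]},
    {"travel":[-0.44,-0.03,0],"turn":[0,0,0]},
    {"travel":[-0.64,-0.045,0],"turn":[0,0,0]},
    {"travel":[-0.824,-0.059,0],"turn":[0,0,0]}
  ]
}}

```text
t: 27.7
position: [0.6002, -0.0759, 0.2741]
ee_rot: [-1.185, -2.908, 0.001]
force: [0.5, 0.7, -0.9]
grip_width: 0.0501
gripper_force: 31.6
```

{"name": "servo_tool", "arguments": {
  "deltas": [
    {"travel":[-0.19,-0.015,0],"turn":[0,0,0.06]},
    {"travel":[-0.38,-0.03,0],"turn":[0,0,0.17]},
    {"travel":[-0.56,-0.04,0],"turn":[0,0,0.29]},
    {"travel":[-0.7,-0.05,0],"turn":[0,0,0.41]},
    {"travel":[-0.79,-0.057,0],"turn":[0,0,0.52]},
    {"travel":[-0.824,-0.059,0],"turn":[0,0,0.59]},
    {"travel":[-0.824,-0.059,0],"turn":[0,0,0.615]},
    {"travel":[-0.824,-0.059,0],"turn":[0,0,0.615]},
    {"travel":[-0.824,-0.059,0],"turn":[0,0,0.615]}
  ]
}}

```text
t: 28.6
position: [0.6652, -0.1487, 0.2735]
ee_rot: [-2.041, -2.386, 0.002]
force: [-0.1, 1.0, -0.8]
grip_width: 0.0497
gripper_force: 31.5
```

```bash
python3 to.py .6661 -.1489 .1934 8.8
```

```text
t 28.6 pos [ 0.6652 -0.1487  0.2735] phi 8.9 tilt [-0.0017  0.    ] w 0.0497 gf 31.512540578842163 F [-0.1  1.  -0.8]
travel [-0.003  0.009  0.667] turn [-0.002 -0.     0.002]
```

{"name": "servo_tool", "arguments": {
  "deltas": [
    {"travel":[-0.002,0.003,0.12],"turn":[0,0,0]},
    {"travel":[-0.002,0.003,0.3],"turn":[0,0,0]},
    {"travel":[-0.002,0.003,0.47],"turn":[0,0,0]},
    {"travel":[-0.002,0.003,0.58],"turn":[0,0,0]},
    {"travel":[-0.002,0.003,0.63],"turn":[0,0,0]},
    {"travel":[-0.002,0.003,0.65],"turn":[0,0,0]},
    {"travel":[-0.002,0.003,0.66],"turn":[0,0,0]},
    {"travel":[-0.002,0.003,0.667],"turn":[0,0,0]},
    {"travel":[-0.002,0.003,0.667],"turn":[0,0,0]}
  ]
}}

```text
t: 29.5
position: [0.6661, -0.1494, 0.1941]
ee_rot: [2.044, 2.385, -0.001]
force: [-0.1, -0.4, -1.6]
grip_width: 0.0497
gripper_force: 31.5
```

{"name": "servo_tool", "arguments": {
  "deltas": [
    {"travel":[0,0,0.004],"turn":[0,0,0]},
    {"travel":[0,0,0.004],"turn":[0,0,0]}
  ]
}}

```text
t: 29.7
position: [0.666, -0.1494, 0.1936]
ee_rot: [2.045, 2.385, -0.001]
force: [1.0, 0.4, 1.8]
grip_width: 0.0496
gripper_force: 31.8
```

{"name": "servo_tool", "arguments": {
  "deltas": [
    {"travel":[0,0,0.004],"turn":[0,0,0]},
    {"travel":[0,0,0.004],"turn":[0,0,0]}
  ]
}}

```text
t: 29.9
position: [0.666, -0.1494, 0.1935]
ee_rot: [2.045, 2.385, -0.001]
force: [-2.3, 0.1, 6.8]
grip_width: 0.0493
gripper_force: 32.4
```

{"name": "servo_tool", "arguments": {
  "deltas": [
    {"travel":[0,0,0],"turn":[0,0,0]},
    {"travel":[0,0,0],"turn":[0,0,0]},
    {"travel":[0,0,0],"turn":[0,0,0]},
    {"travel":[0,0,0],"turn":[0,0,0]},
    {"travel":[0,0,-0.05],"turn":[0,0,0]},
    {"travel":[0,0,-0.2],"turn":[0,0,0]},
    {"travel":[0,0,-0.45],"turn":[0,0,0]},
    {"travel":[0,0,-0.7],"turn":[0,0,0]},
    {"travel":[0,0,-0.9],"turn":[0,0,0]}
  ],
  "jaw": 0.71
}}

```text
t: 30.8
position: [0.6663, -0.1494, 0.3044]
ee_rot: [2.043, 2.383, 0.001]
force: [1.8, -0.0, -0.2]
grip_width: 0.0607
gripper_force: 0.0
```

{"name": "servo_tool", "arguments": {
  "deltas": [
    {"travel":[0,-0.3,0],"turn":[0,0,0]},
    {"travel":[0,-0.7,0],"turn":[0,0,0]},
    {"travel":[0,-1,0],"turn":[0,0,0]}
  ]
}}

```text
t: 31.1
position: [0.5456, -0.1678, 0.3022]
ee_rot: [2.044, 2.385, -0.001]
force: [-0.3, 0.1, 0.1]
grip_width: 0.0606
gripper_force: 0.0
```

{"name": "servo_tool", "arguments": {
  "deltas": [
    {"travel":[0,-0.3,0],"turn":[0,0,0]},
    {"travel":[0,-0.7,0],"turn":[0,0,0]},
    {"travel":[0,-1,0],"turn":[0,0,0]},
    {"travel":[0,-1,0],"turn":[0,0,0]},
    {"travel":[0,-1,0],"turn":[0,0,0]}
  ]
}}

```text
t: 31.6
position: [0.4286, -0.1863, 0.3024]
ee_rot: [2.045, 2.382, -0.0]
force: [0.1, -0.5, 0.2]
grip_width: 0.0606
gripper_force: 0.0
```

```bash
python3 chk.py .018 w10.png
python3 - <<'E'
from h import *
from cell import r
c=r.read_camera('top')
a=cv2.resize(c['image'][110:260,200:430],None,fx=3.4,fy=3.4,interpolation=cv2.INTER_CUBIC)
cv2.imwrite('pics/end.png',a[:,:,::-1])
for n,q in (('pads',[(.6293,.0891),(.6416,.0096),(.6538,-.0696),(.6661,-.1489)]),):
  print(((proj(c,[(x,y,.02) for x,y in q])-[200,110])*3.4).round())
E
```

```text
boxes on board
(array([249., 169.]), array([628.3,  87.8]), 30.9, 29.6, 1.2)
(array([279., 165.]), array([640.4,   8.7]), 42.1, 37.7, 0.8)
w (array([536., 153.]), array([ 616.3, -106.5]), 54.7, 205.5, 23.2)
[[167. 201.]
 [268. 187.]
 [368. 174.]
 [467. 160.]]
```

View pics/end.png

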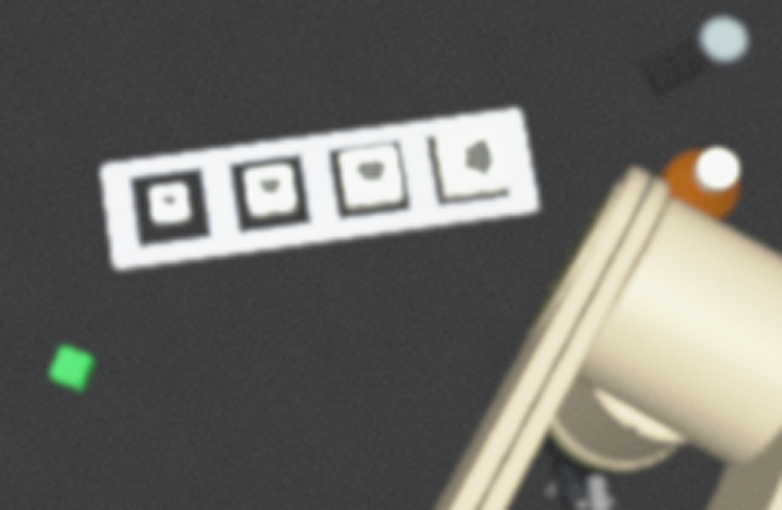

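The top crop shows all four boxes upright on their pads at about (170,203), (270,187), (371,172) and (475,160), and the bottle is in place at (705,180). Box_50's top hides its far margins, so I'll check it from the wrist above.

{"name": "servo_tool", "arguments": {
  "deltas": [
    {"travel":[0.1,0.3,-0.2],"turn":[0,0,0]},
    {"travel":[0.2,0.6,-0.4],"turn":[0,0,0]},
    {"travel":[0.27,0.885,-0.45],"turn":[0,0,0]},
    {"travel":[0.27,0.885,-0.45],"turn":[0,0,0]}
  ]
}}

```text
t: 32.15
position: [0.5328, -0.1357, 0.3562]
ee_rot: [2.039, 2.387, 0.002]
force: [-0.4, 0.6, 0.5]
grip_width: 0.0609
gripper_force: 0.0
```

{"name": "servo_tool", "arguments": {
  "deltas": [
    {"travel":[0.1,0.3,-0.2],"turn":[0,0,-0.14]},
    {"travel":[0.2,0.6,-0.4],"turn":[0,0,-0.28]},
    {"travel":[0.27,0.885,-0.45],"turn":[0,0,-0.42]},
    {"travel":[0.27,0.885,-0.45],"turn":[0,0,-0.56]},
    {"travel":[0.27,0.885,-0.45],"turn":[0,0,-0.7]},
    {"travel":[0.27,0.885,-0.45],"turn":[0,0,-0.84]},
    {"travel":[0.27,0.885,-0.45],"turn":[0,0,-0.98]},
    {"travel":[0.27,0.885,-0.45],"turn":[0,0,-0.98]},
    {"travel":[0.27,0.885,-0.45],"turn":[0,0,-0.98]},
    {"travel":[0.27,0.885,-0.45],"turn":[0,0,-0.98]}
  ]
}}

```text
t: 33.15
position: [0.6289, -0.0894, 0.408]
ee_rot: [-0.615, -3.079, 0.001]
force: [-0.1, -0.5, -0.5]
grip_width: 0.0605
gripper_force: 0.0
```

```bash
python3 to.py .63 -.09 .4 68
python3 - <<'E'
from h import *
from cell import r
s=r.read_state();c=r.read_camera('wrist');pickle.dump((s,c),open('w11.pkl','wb'))
b=c['image'][60:300,60:460]
cv2.imwrite('pics/w11.png',cv2.resize(b,None,fx=2,fy=2,interpolation=cv2.INTER_CUBIC)[:,:,::-1])
for x,y in [(.6293,.0891),(.6416,.0096),(.6538,-.0696),(.6661,-.1489)]: print(((proj(c,[(x,y,.012)],s)-60)*2).round())
E
```

```text
t 33.15 pos [ 0.6289 -0.0894  0.408 ] phi 67.4 tilt [-0.0019 -0.0001] w 0.0605 gf 0.0 F [-0.1 -0.5 -0.5]
travel [-0.011 -0.001  0.067] turn [-0.001 -0.002 -0.01 ]
[[730. 131.]]
[[604. 205.]]
[[487. 274.]]
[[376. 338.]]
```

View pics/w11.png

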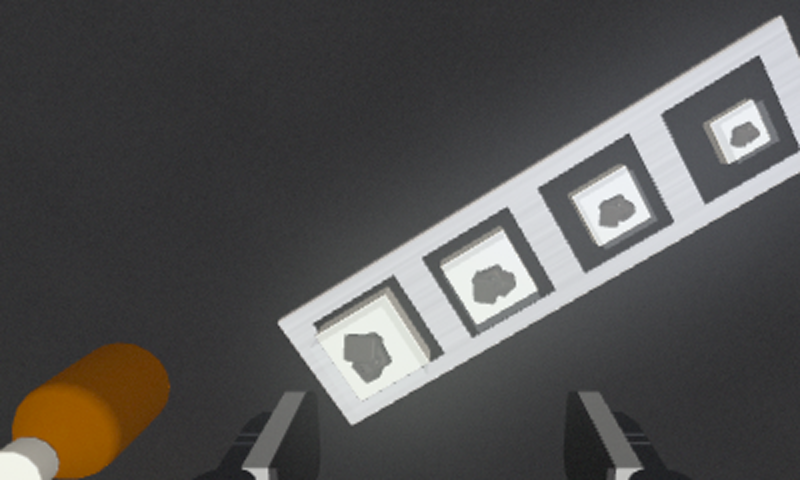

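Run:
```python
from h import *
s,c=pickle.load(open('w11.pkl','rb'))
g=cv2.cvtColor(c['image'],cv2.COLOR_RGB2GRAY).astype(np.float32)
a=np.radians(8.8);ex=np.array([np.cos(a),np.sin(a)]);ey=np.array([-np.sin(a),np.cos(a)])
P=[(.6293,.0891),(.6416,.0096),(.6538,-.0696),(.6661,-.1489)]
def prof(p,e,f,off,t):
    acc=0
    for o in off:
        q=np.array(p)+np.outer(t,e)+o*f
        uv=proj(c,np.c_[q,np.full(len(q),.012)],s).astype(np.float32)
        acc=acc+cv2.remap(g,uv[None,:,0],uv[None,:,1],cv2.INTER_LINEAR)[0]
    return (acc/len(off)).round().astype(int)
t=np.arange(.036,.008,-.001)
print((t*1000).round().astype(int).tolist())
off=np.arange(-.008,.009,.002)
for i,p in enumerate(P):
    for n,e,f in (('-x',-ex,ey),('+x',ex,ey),('+y',ey,ex),('-y',-ey,ex)):
        print(i+1,n,prof(p,e,f,off,t).tolist())
```

```text
[36, 35, 34, 33, 32, 31, 30, 29, 28, 27, 26, 25, 24, 23, 22, 21, 20, 19, 18, 17, 16, 15, 14, 13, 12, 11, 10, 9]
1 -x [219, 219, 215, 213, 214, 214, 161, 97, 79, 80, 80, 80, 81, 81, 81, 81, 82, 82, 82, 82, 82, 83, 84, 99, 131, 150, 208, 223]
1 +x [215, 216, 217, 217, 214, 199, 135, 89, 81, 81, 81, 81, 82, 82, 82, 82, 83, 92, 105, 119, 171, 226, 232, 232, 226, 203, 183, 171]
1 +y [214, 214, 214, 214, 213, 201, 122, 80, 79, 80, 80, 80, 80, 85, 102, 116, 117, 124, 168, 229, 237, 236, 227, 210, 193, 183, 179, 179]
1 -y [218, 218, 218, 218, 218, 211, 149, 96, 87, 86, 86, 86, 86, 86, 86, 86, 86, 85, 86, 86, 85, 86, 85, 89, 114, 133, 135, 156]
2 -x [220, 221, 221, 221, 221, 214, 166, 98, 84, 85, 85, 85, 86, 86, 86, 86, 87, 88, 102, 133, 146, 180, 223, 222, 222, 228, 238, 240]
2 +x [216, 217, 216, 216, 213, 195, 135, 94, 86, 86, 86, 89, 104, 120, 125, 134, 191, 233, 239, 239, 239, 231, 208, 178, 160, 151, 144, 139]
2 +y [218, 218, 218, 218, 215, 177, 108, 88, 89, 89, 89, 89, 91, 107, 128, 157, 221, 240, 240, 240, 239, 234, 219, 209, 196, 182, 175, 175]
2 -y [216, 216, 216, 216, 216, 216, 197,
[... 538 characters left out ...]
, 215, 215, 215, 204, 152, 105, 92, 92, 92, 101, 127, 191, 234, 239, 239, 239, 239, 238, 234, 224, 214, 203, 190, 176, 168]
4 -x [216, 217, 214, 211, 212, 211, 177, 107, 83, 86, 105, 131, 141, 150, 193, 224, 221, 220, 221, 229, 237, 238, 238, 238, 238, 238, 238, 232]
4 +x [218, 219, 220, 219, 217, 211, 223, 236, 238, 238, 238, 238, 238, 238, 238, 237, 236, 226, 205, 185, 181, 181, 177, 180, 180, 175, 177, 176]
4 +y [215, 215, 215, 214, 195, 130, 93, 91, 91, 91, 93, 109, 142, 160, 162, 171, 207, 228, 224, 224, 224, 225, 232, 237, 238, 238, 238, 238]
4 -y [220, 220, 220, 218, 227, 236, 237, 237, 237, 237, 234, 222, 203, 176, 157, 145, 137, 129, 128, 127, 128, 129, 128, 128, 129, 129, 129, 130]
```

In the wrist crop every box stands square on its pad, and the measured margins put each within about 2 mm of its pad's centre. The bottle is untouched at about (90,410). Handing in.

```bash
python3 -c "
from cell import r;print(r.close_job())"
```

```text
the job is handed in; nothing more can be done
None
```

The four boxes stand upright on their pads, each within about 2 mm of centre: box_26 on pad_1 nearest the lamp, then box_34, box_42 and box_50 on pad_4; the bottle was not touched, and the job is handed in at about 33 s (no verdict was returned).

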